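# Fit the lens carrier on the imaging rail and clamp it

## Robot

A 6-joint arm with a two-finger parallel gripper is mounted at the origin on the work surface. World frame = base frame: x ahead of the robot, y to its left, z up, the work surface at z = 0. Lengths are in mm, angles in rad, forces in N, time in s.
With the tool pointing down it reaches from about 400 to 825 mm from the base axis. Payload 7 kg.
Tool frame: the origin (TCP) lies at the very end of the fingers, on their centre line; the grasp point (between the pads) lies 19 mm behind it; z points along the fingers, y is the direction in which the jaws open and shut (so a half turn about z gives the same grasp; the last joint's range is limited). The gripper opens to 88 mm and grips with 3 to 60 N. Pads are 19 mm wide; open, the fingers measure 130 mm over their backs; the gripper's body (78 mm by 193 mm) begins 47 mm behind the grasp point.
Start: joints at [-0.913, 0.359, 0.012, 0, -1.224, -0.288], TCP at [243.937, -629.357, 226.561] pointing down, gripper open.
Joint ranges: [-3.07, 3.07], [-1.43, 2.12], [-1.02, 1.25], [-3.03, 1.67], [-3.05, -0], [-3.03, 3.03]. Speed limits (rad/s): [2.39, 2.39, 3.01, 3.14, 3.14, 3.14].

## Interface

Orientations are given as a unit quaternion [x, y, z, w].
In Python, from plant import bot gives the robot as it stands. Calls block until the motion is done:
- bot.move_ptp(position, orientation): joint-space move of the TCP to a pose.
- bot.line_to(position, velocity=150, ori=None): straight line of the TCP; ori=None keeps the orientation; velocity is the mean speed in mm/s.
- bot.move_joints(angles): joint-space move.
- bot.move_gripper(opening, force=None): finger opening in mm; force is the grip in N (None keeps the last); returns when the fingers have stopped.
- bot.pause(seconds).
- bot.solve_ik(position, orientation): joint angles nearest the present ones, or None.
- bot.read_state(): the state.
- bot.camera(name): name is "scene" or "top" or "wrist"; returns the picture (420x560x3 uint8, red, green, blue); there is no depth.
- bot.get_calibration(name): a dict with "fx", "fy", "cx", "cy" (pixels), "view" (4x4, takes a point from world to camera coordinates); the wrist camera has in their place "T_tool_cam" (4x4, takes a point from camera to tool coordinates, whose origin is the TCP and whose axes are the flange's). Camera axes: x right, y up, looking along -z (the intrinsics and any distortion apply to the point x, -y, -z); pixel columns grow to the right and rows downward; lengths in mm; the calibration is good to about 2 mm. A picture is of the moment at which its call begins: read the wrist's pose just before it. get_calibration takes no time and is no camera call.
A pose or a line that the arm cannot do raises bot.Unreachable and nothing moves.
- bot.close_job(): hands the job in, once; it reports no verdict.
The state is a dict: "t": time; "joint_pos": joint angles; "qvel": joint speeds; "tau": joint torques, N m; "tcp_pos": TCP position; "eef_rot": TCP orientation; "contact_force": force on the tool from outside, world axes, zero at the start; "moment": the same for the moment, N m; "width": finger opening in mm.
Only numpy, scipy, OpenCV 4.12 (cv2) and the standard library are available. Lean on these libraries where they do the work, as an engineer would, in place of code of your own. Each camera call takes 0.05 s, during which the arm holds its last target. There are 200 camera calls.

## Task

Get the imaging rail on the lab bench ready: first clear away the slide box that lies before the rail's open end by putting it in the wooden tray. Then slide the lens carrier (the one with the flat upright plate) onto the dovetail from that end, its wing knob towards the robot, fully home against the sensor head, and let go of it; last, turn its wing knob clockwise to the end of its travel to clamp it. Do not disturb the other carrier or the other things on the bench.

Things in the scene. Friction and masses are not known exactly. Their poses are not given: they have to be found in the camera images.
- rail: Fixed aluminium dovetail rail lying across the robot's front, open end to the robot's left. Origin on the bench, mid-width; x along the dovetail from the open end to the white sensor head, z up; its -y side faces the robot. Foot x -65 to 115 mm, 70 wide, 10 high. Male dovetail z 30 to 44 mm, 28 wide at the root, 41 at the top, on a 26 wide pedestal (z 10 to 30).
- rail_mouth (a point): Centre of the rail's open end: rail x -80 mm, z 36 mm. From here to rail x -60 mm a tapered lead-in nose (its tip 32 mm wide, top 41.5 mm high), then the full section to x 70 mm.
- rail_stop (a point): Middle of the sensor head's face, the end stop: rail x 70 mm, z 36 mm. The head is a white box to x 115 mm, 60 mm wide, top at z 72 mm.
- carriage: Loose lens carrier, 0.27 to 0.53 kg: dark block 64 mm long (x), 68 wide (y), 26 high, with a female dovetail right through along x, open below, about 2 mm play each side. Origin: centre of the underside; z up; wing knob on the -y side. Starts upright on the bench, x axis within 0.8 rad of world -y. On the rail, knob to the robot, its axes are the rail's and its underside is 28 mm up; home, it is at rail x 38 mm.
- plate_top (a point): Middle of the top edge of the carrier's upright aluminium plate (0, 0, 96 mm in the carrier frame). The plate is 16 mm thick (carrier x), 40 mm wide (y), z 26 to 96 mm, with a round glass 28 mm across centred at z 47 mm; grip it across its thickness above the glass.
- clamp (a joint): Turn of the carrier's wing knob: 0 open, 1.4 rad end stop (clamped); grows clockwise as seen looking at the knob from outside along its axis. It starts at 0 to 0.25, stays where left and takes about 0.05 N m. It does not hold the carrier: do not push that back.
- clamp_grip (a point): Middle of the wing, on the knob's axis, which leaves the carrier's side at y -40, z 20 mm of the carrier frame, 40 degrees from vertical: direction (0, -sin 40, cos 40) there. This point is 40 mm along it. The wing: bar 10 mm thick, 44 long, from 22 to 50 mm along the axis, on a 20 mm disc. At joint 0.7 its thickness lies along carrier x; at q it is turned from that by q - 0.7 clockwise.
- slide_box: Loose grey plastic microscope-slide box, 90 mm long (x) by 40 mm wide (y) by 32 mm high, 0.09 kg, lying on the bench before the rail's open end, long side within 0.6 rad of the rail's direction. Origin: centre of its underside.
- tray: Fixed open wooden tray, 186 (x) by 136 (y) mm outside, walls 8 mm, 30 mm high, inner floor about 8 mm up. Origin: centre of its underside.
- post_carrier: Bystander: loose carrier with the same dark base and a like fixed wing knob on its -y side (reaching to y -80 mm), but with a round post and a lying tube (32 mm across, 44 mm long, top at 96 mm) instead of the plate. Origin: centre of the underside.
- jar: Bystander: amber jar, 48 mm across, 85 mm high; origin centre of the underside.
- bottle: Bystander: clear bottle, 64 mm across, 190 mm high; origin centre of the underside.
- beaker: Bystander: glass beaker, 70 mm across, 90 mm high; origin centre of the underside.
- screwdriver: Bystander: screwdriver lying on the bench, 170 mm long along its x.

How it is judged (in metres and radians):
On the way, in this order (a step that is already met when the one before it is completed fails the run):
1. the slide box rests in the wooden tray, released (x of slide_box in the frame of tray between -0.085 and 0.085 m and y of slide_box in the frame of tray between -0.06 and 0.06 m and z of slide_box in the frame of tray below 0.025 m and linear speed of slide_box below 0.02 m/s and contact force between the fingers and slide_box below 0.1 N), for 0.2 s.
2. the lens carrier is on the dovetail, home against the sensor head, knob towards the robot, knob not yet turned, and let go (y of carriage in the frame of rail between -0.005 and 0.005 m and z of carriage in the frame of rail between 0.024 and 0.033 m and angle between the x axis of carriage and the x axis of rail, either way round below 0.1 rad and y of clamp_grip in the frame of rail below -0.03 m and x of carriage in the frame of rail above 0.033 m and contact force between the fingers and carriage below 0.1 N and value of joint clamp below 0.6 rad), for 0.2 s.
3. the wing knob is turned clockwise to the end of its travel (value of joint clamp above 1.2 rad), for 0.1 s.
At the end, for the whole second after the job is handed in: Slide box at rest in the tray; lens carrier on the dovetail, knob on the robot's side, within 5 mm of the sensor head and of the rail's centre line, 24 to 33 mm high, lined up within 0.1 rad; knob beyond 1.2 rad; all released and at rest (all of step 1 and y of carriage in the frame of rail between -0.005 and 0.005 m and z of carriage in the frame of rail between 0.024 and 0.033 m and angle between the x axis of carriage and the x axis of rail, either way round below 0.1 rad and y of clamp_grip in the frame of rail below -0.03 m and x of carriage in the frame of rail above 0.033 m and value of joint clamp above 1.2 rad and linear speed of carriage below 0.02 m/s); the robot touches nothing.
It fails at once if the other carrier was moved more than 20 mm (distance of post_carrier from where it was at the start of the episode above 0.02 m).
It fails at once if the jar was moved more than 20 mm (distance of jar from where it was at the start of the episode above 0.02 m).
It fails at once if the bottle was moved more than 20 mm (distance of bottle from where it was at the start of the episode above 0.02 m).
It fails at once if the beaker was moved more than 20 mm (distance of beaker from where it was at the start of the episode above 0.02 m).
It fails at once if the screwdriver was moved more than 20 mm (distance of screwdriver from where it was at the start of the episode above 0.02 m).
It also fails if it takes over 69 s, if anything falls off the work surface, if the arm or the gripper's body presses on something with over 40 N, if the wrist force passes 120 N, or if a joint passes its speed limit or range.

## Working session

There is one attempt and no reset: what is moved stays moved. The work goes in short steps, each a Python script; the robot and the scene stay as the last script left them, time stands still between calls to the robot, and variables do not carry over. Pictures are saved under pics/ and viewed, about 8 in all and at most 12, crops included, and the job is handed in when it is done.

```bash
ls; mkdir -p pics
python3 - <<'E'
from plant import bot
import cv2
for n in("scene","top"):
    cv2.imwrite(f"pics/{n}0.png",cv2.resize(bot.camera(n)[:,:,::-1],(800,600),interpolation=cv2.INTER_CUBIC)); print(n,bot.get_calibration(n))
print(bot.get_calibration("wrist")); print(bot.read_state())
E
```

```text
pics
scene {'fx': 433.05180751778846, 'fy': 433.05180751778846, 'cx': 276.4758815821856, 'cy': 212.31702169911173, 'view': array([[ 3.44706091e-01,  9.38704724e-01, -3.33935802e-03,
        -1.89366296e+02],
       [-7.98093461e-01,  2.94940683e-01,  5.25411097e-01,
         4.15728462e+02],
       [ 4.94190791e-01, -1.78447285e-01,  8.50841953e-01,
        -1.31514947e+03],
       [ 0.00000000e+00,  0.00000000e+00,  0.00000000e+00,
         1.00000000e+00]])}
top {'fx': 442.02286488632865, 'fy': 442.02286488632865, 'cx': 282.58174979506623, 'cy': 206.75290707132203, 'view': array([[ 2.42689079e-02, -9.99518331e-01,  1.93423506e-02,
        -3.47119278e+01],
       [ 9.96982097e-01,  2.56254272e-02,  7.32805211e-02,
        -5.70278179e+02],
       [-7.37408801e-02,  1.75055391e-02,  9.97123783e-01,
        -1.08556135e+03],
       [ 0.00000000e+00,  0.00000000e+00,  0.00000000e+00,
         1.00000000e+00]])}
{'fx': 355.9165591574458, 'fy': 355.9165591574458, 'cx': 279.35648393017414, 'cy': 208.35128797824615, 'T_tool_cam': array([[-1.44337973e-03,  9.57890443e-01,  2.87130310e-01,

[... 252 characters left out ...]
0,
         1.00000000e+00]])}
{'t': 0.1, 'joint_pos': array([-9.12908325e-01,  3.59331387e-01,  1.11411819e-02, -3.30419784e-04,
       -1.22409834e+00, -2.88150199e-01]), 'qvel': array([ 0.00060742, -0.00188239,  0.00096937,  0.00194086, -0.00107882,
        0.00058472]), 'tau': array([-1.15058112e-03, -5.84164917e+01,  2.93750507e+01,  7.01559484e+00,
        1.00993115e-02, -6.34136882e-05]), 'tcp_pos': array([ 243.77542266, -628.96444101,  225.69795841]), 'eef_rot': array([-1.83762322e-01,  9.82970411e-01,  7.34952205e-04, -2.01627974e-04]), 'contact_force': array([0.43407207, 0.14045579, 0.08736566]), 'moment': array([ 0.0295525 ,  0.01067987, -0.02055423]), 'width': 87.65245186889088}
```

View pics/top0.png

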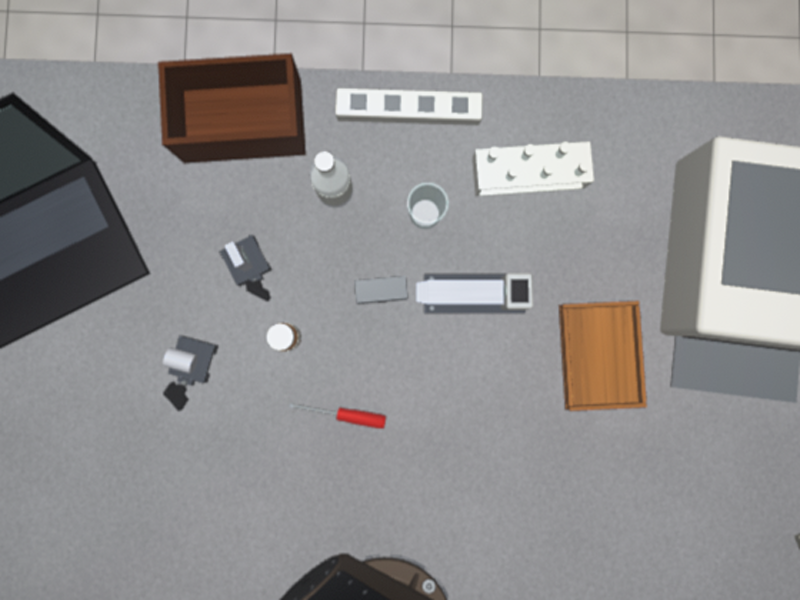

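View pics/scene0.png

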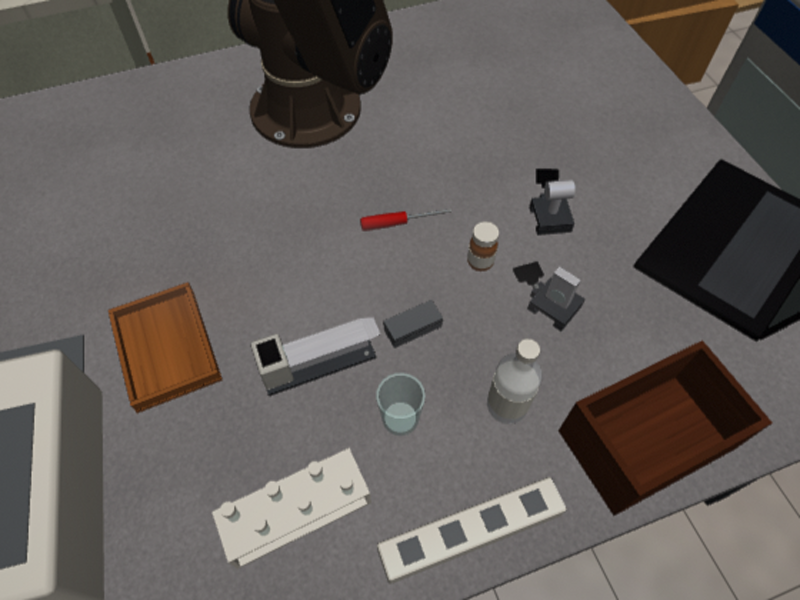

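```bash
cat > h.py <<'E'
from plant import bot
import numpy as np, cv2
from scipy.spatial.transform import Rotation as R
def campose(n,s=None):
    c=bot.get_calibration(n)
    if n=="wrist":
        T=np.eye(4);T[:3,:3]=R.from_quat(s["eef_rot"]).as_matrix();T[:3,3]=s["tcp_pos"];T=T@c["T_tool_cam"]
    else: T=np.linalg.inv(c["view"])
    return c,T
def unproj(c,T,uv,z):
    uv=np.atleast_2d(uv).astype(float)
    d=np.c_[(uv[:,0]-c["cx"])/c["fx"],-(uv[:,1]-c["cy"])/c["fy"],-np.ones(len(uv))]@T[:3,:3].T
    return T[:3,3]+d*((z-T[2,3])/d[:,2])[:,None]
def proj(c,T,P):
    p=(np.atleast_2d(P)-T[:3,3])@T[:3,:3]
    return np.c_[c["cx"]+c["fx"]*p[:,0]/-p[:,2],c["cy"]+c["fy"]*p[:,1]/p[:,2]]
def down(yaw): # tool pointing down, tool y (jaws) along world direction yaw; tool z=-Z
    y=np.array([np.cos(yaw),np.sin(yaw),0]);z=np.array([0,0,-1.])
    return R.from_matrix(np.c_[np.cross(y,z),y,z]).as_quat()
def best(pos,yaw): # half-turn choice with least joint travel
    q0=bot.read_state()["joint_pos"];o=[]
    for a in(yaw,yaw+np.pi):
        j=bot.solve_ik(list(pos),list(down(a)))
        if j is not None:o.append((np.abs(np.array(j)-q0).max(),a))
    return min(o)[1]
E
python3 - <<'E'
from h import *
c,T=campose("top")
f=lambda l,z:print(unproj(c,T,(np.array(l)+.5)/(800/560)-.5,z)[:,:2].round(0).tolist())
f([(355,279),(405,276),(407,300),(357,304)],32)   # box
f([(505,274),(531,273),(533,307),(508,308)],72)   # head
f([(417,281),(417,303),(504,279),(504,304)],44)   # dovetail
f([(561,305),(638,302),(645,405),(568,408)],30)   # tray
f([(234,254)],96) # plate
f([(258,290)],60)
f([(325,160)],190);f([(427,213)],0);f([(281,337)],85);f([(179,360)],96)
E
```

```text
[[597.0, 65.0], [604.0, -21.0], [563.0, -26.0], [553.0, 61.0]]
[[608.0, -189.0], [611.0, -233.0], [554.0, -236.0], [551.0, -194.0]]
[[595.0, -42.0], [557.0, -43.0], [602.0, -192.0], [559.0, -193.0]]
[[561.0, -295.0], [570.0, -430.0], [391.0, -442.0], [383.0, -308.0]]
[[626.0, 260.0]]
[[571.0, 226.0]]
[[760.0, 106.0]]
[[723.0, -59.0]]
[[493.0, 180.0]]
[[452.0, 341.0]]
```

Run:
```python
from h import *
p=[575,45,300];a=best(p,0);print(a)
bot.move_ptp(p,down(a));bot.pause(.3)
s=bot.read_state();im=bot.camera("wrist")
np.save("w1.npy",{k:np.array(v) for k,v in s.items()},allow_pickle=True)
cv2.imwrite("pics/w1raw.png",im[:,:,::-1])
cv2.imwrite("pics/w1.png",cv2.resize(im[:,:,::-1],(800,600),interpolation=cv2.INTER_CUBIC));print(s["t"],s["tcp_pos"])
```

```text
3.141592653589793
3.0667 [575.02330965  44.69047244 299.95265773]
```

View pics/w1.png

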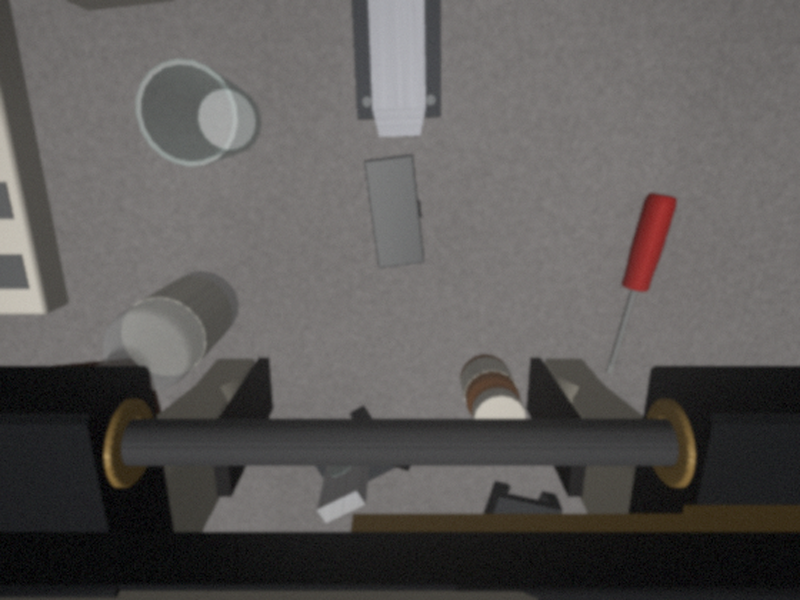

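Run:
```python
from h import *
s=np.load("w1.npy",allow_pickle=True).item();c,T=campose("wrist",s)
f=lambda l,z:unproj(c,T,(np.array(l)+.5)/(800/560)-.5,z)[:,:2]
b=f([(365,161),(412,155),(424,261),(379,268)],32);ctr=b.mean(0);d=(b[0]+b[1]-b[2]-b[3]);yaw=np.arctan2(d[1],d[0])
print(b.round(1).tolist(),ctr,yaw)
print("mouth",f([(377,135),(421,134)],41.5).round(1).tolist(),"foot",f([(358,118),(441,117)],10).round(1).tolist(),"dove",f([(369,0),(424,0)],44).round(1).tolist())
ja=yaw+np.pi/2
p=[ctr[0],ctr[1],110];ja=best(p,ja)
bot.move_ptp(p,down(ja));bot.line_to([*ctr,8],200);bot.move_gripper(0,15)
print(bot.read_state()["width"],bot.read_state()["t"])
bot.line_to([*ctr,110],250)
# tray frame: long axis
tc=np.mean([[561,-295],[570,-430],[391,-442],[383,-308]],0);ty=np.arctan2(179,12.5);print(tc,ty)
a=min([ty+k*np.pi for k in(-2,-1,0,1)],key=lambda v:abs(v-ja));
print(ja,a)
bot.move_ptp([*tc,110],down(a));bot.line_to([*tc,19],200)
bot.move_gripper(62);bot.line_to([*tc,120],250)
st=bot.read_state();print(st["t"],st["width"])
cv2.imwrite("pics/t2.png",cv2.resize(bot.camera("top")[:,:,::-1],(800,600),interpolation=cv2.INTER_CUBIC))
```

```text
[[603.4, -21.3], [565.4, -25.9], [554.7, 61.4], [593.3, 67.4]] [579.18820532  20.37242839] -1.4529640438125386
mouth [[593.0, -41.2], [558.7, -41.8]] foot [[609.9, -55.2], [540.9, -55.9]] dove [[597.3, -134.0], [557.6, -133.9]]
39.93040976745932 5.3833
[ 476.25 -368.75] 1.5010771076465466
3.259424936572151 4.6426697612363395
9.5417 61.79633778797665
```

Run:
```python
from h import *
def shot(p,yaw,n):
    bot.move_ptp(p,down(yaw));bot.pause(.3);s=bot.read_state();im=bot.camera("wrist")
    np.save(n+".npy",{k:np.array(v) for k,v in s.items()},allow_pickle=True)
    cv2.imwrite(f"pics/{n}raw.png",im[:,:,::-1]);print(n,s["t"],s["joint_pos"].round(2));return im
a=best([577,-15,240],np.pi)
a=np.pi
A=shot([577,-15,240],a,"w2")[:300]
p=[615,120,260];b=best(p,-.25);print(b);
b0=-.25 if bot.solve_ik(p,list(down(-.25))) is not None else None;print(b0)
B=shot(p,-.25,"w3")[:330]
o=cv2.resize(A[:,100:460],None,fx=2,fy=2,interpolation=cv2.INTER_CUBIC);cv2.imwrite("pics/v2.png",o[:,:,::-1])
o=cv2.resize(B[:,80:480],None,fx=2,fy=2,interpolation=cv2.INTER_CUBIC)[:600];cv2.imwrite("pics/v3.png",o[:,:,::-1])
```

```text
w2 11.75 [ 0.31  0.19 -0.19  0.   -1.19 -0.31]
2.891592653589793
-0.25
w3 14.4 [ 0.5   0.26 -0.05 -0.   -1.26  2.39]
```

View pics/v2.png

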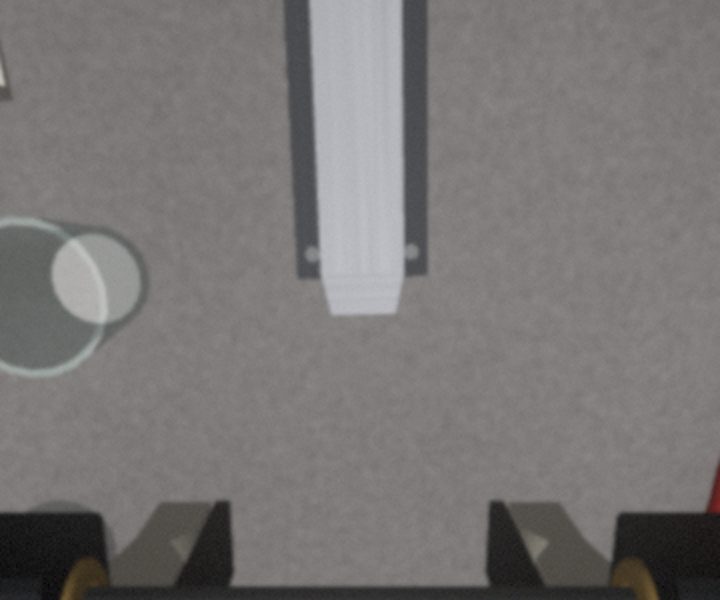

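View pics/v3.png

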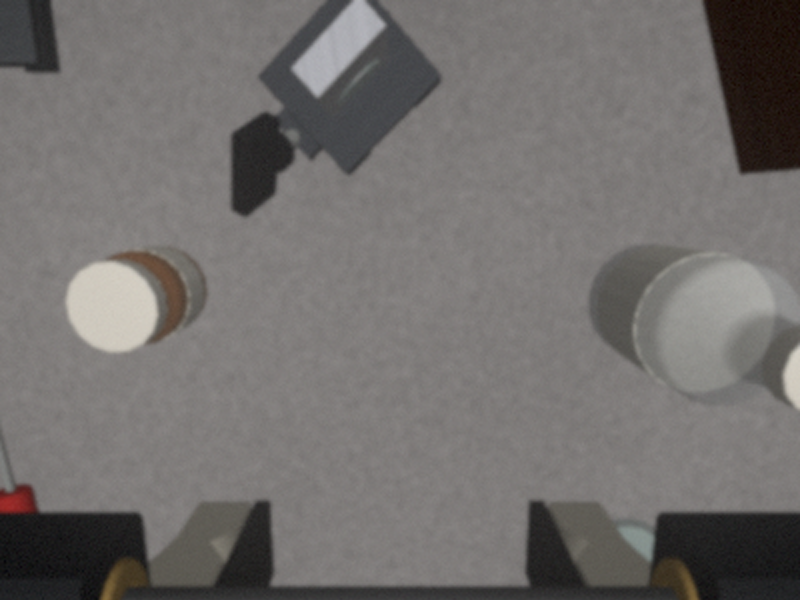

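Run:
```python
from h import *
def g(n,off):
    c,T=campose("wrist",np.load(n+".npy",allow_pickle=True).item())
    return lambda l,z:unproj(c,T,(np.array(l)+.5)/2-.5+[off,0],z)[:,:2]
f=g("w2",100)
for l,z in(([(331,315),(396,315)],41.5),([(321,270),(404,270)],44),([(309,0),(402,0)],44),([(299,278),(427,274)],10),([(285,0),(428,0)],10)):
    q=f(l,z);print(q.round(1).tolist(),q.mean(0).round(1))
f=g("w3",80)
q=f([(291,69),(315,99),(387,31),(362,0)],96);print(q.round(1).tolist(),q.mean(0))
d=q[2]-q[1];print("ydir",np.arctan2(d[1],d[0]))
q=f([(260,76),(349,172),(440,76)],26);print(q.round(1).tolist(),(q[0]+q[2])/2)
```

```text
[[590.3, -39.5], [557.8, -39.5]] [574.1 -39.5]
[[594.8, -61.9], [554.3, -61.8]] [574.6 -61.9]
[[598.1, -178.9], [557.1, -178.8]] [ 577.6 -178.9]
[[608.5, -54.6], [539.9, -56.6]] [574.2 -55.6]
[[611.8, -187.1], [542.7, -187.0]] [ 577.3 -187.1]
[[605.1, 257.4], [611.5, 244.0], [646.9, 261.1], [640.0, 274.4]] [625.8978256  259.21270673]
ydir 0.4491972820460928
[[582.5, 271.6], [613.6, 216.6], [670.1, 249.1]] [626.30121808 260.35791092]
```

```bash
cat >> h.py <<'E'
RA=np.arctan2(-1,.025);RX=np.array([np.cos(RA),np.sin(RA)]);RY=np.array([-RX[1],RX[0]])
RO=np.array([575.2,-40.8])+80*RX
rail=lambda x,y=0:RO+x*RX+y*RY
def st():
    s=bot.read_state();print("t",s["t"],"tcp",s["tcp_pos"].round(1),"F",s["contact_force"].round(1),"M",s["moment"].round(2),"w",round(float(s["width"]),1));return s
E
python3 - <<'E'
from h import *
C=np.array([626.1,259.7]);cx=.475-np.pi/2
a=best([*C,130],cx);off=a-cx;print(off)
bot.move_gripper(60);bot.move_ptp([*C,130],down(a));bot.line_to([*C,63],120)
bot.move_gripper(0,45);s=st();g=s["tcp_pos"];np.save("grip.npy",g)
bot.line_to([*C,180],200);st()
P=rail(-128);bot.move_ptp([*P,180],down(RA+off));bot.line_to([*P,63+28+1],150);bot.pause(.2);st()
print(bot.read_state()["joint_pos"])
np.save("off.npy",off)
im=bot.camera("top");cv2.imwrite("pics/t4raw.png",im[:,:,::-1])
im2=bot.camera("scene");cv2.imwrite("pics/s4raw.png",im2[:,:,::-1])
c,T=campose("top");uv=proj(c,T,[*rail(-60),60])[0].astype(int)
c,T=campose("scene");uv2=proj(c,T,[*rail(-60),60])[0].astype(int);print(uv,uv2)
cr=lambda i,u:cv2.resize(i[max(u[1]-75,0):u[1]+75,u[0]-100:u[0]+100],(800,600),interpolation=cv2.INTER_CUBIC)[:,:,::-1]
cv2.imwrite("pics/v4.png",cv2.resize(np.vstack([cr(im,uv),cr(im2,uv2)]),(600,900))[:,:][0:900]);
cv2.imwrite("pics/v4a.png",cr(im,uv));cv2.imwrite("pics/v4b.png",cr(im2,uv2))
E
```

```text
0.0
t 17.1833 tcp [625.9 259.7  62.8] F [ 0.3  1.1 -0.2] M [0.17 0.26 0.01] w 15.8
t 17.9167 tcp [625.1 259.3 178.3] F [-0.7  0.2 -3.7] M [-0.12  0.11  0.  ] w 15.6
t 19.8583 tcp [574.7   7.4  93.1] F [ 0.5 -0.8 -2.9] M [-0.14  0.11 -0.02] w 15.7
[ 3.53294243e-01  3.16231093e-01 -3.85949616e-01  1.82539625e-04
 -8.66641177e-01  1.24260286e+00]
[299 204] [254 225]
```

View pics/v4b.png

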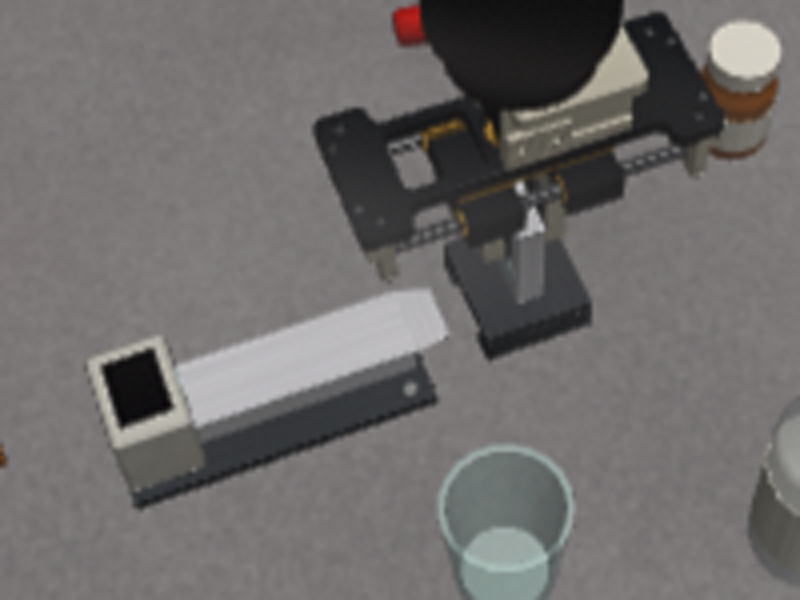

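Run:
```python
from h import *
c,T=campose("scene")
f=lambda l,z:unproj(c,T,(np.array(l)+.5)/4-.5+[154,150],z)[:,:2]
def r(P):return np.round(np.c_[(P-RO)@RX,(P-RO)@RY],1).tolist()
print("base",r(f([(483,335),(590,302),(447,248)],55.5)))
print("dove +y",r(f([(195,425),(415,351)],44)),"-y",r(f([(180,365),(395,292)],44)))
print("foot",r(f([(137,505),(436,400)],0)))
print("tip",r(f([(448,333),(432,291)],41.5)))
print("plate top?",r(f([(515,222),(545,215)],124)))
```

```text
base [[-94.2, 31.8], [-157.9, 34.3], [-95.8, -28.9]]
dove +y [[70.5, 19.9], [-57.3, 21.3]] -y [[67.8, -18.9], [-59.9, -18.9]]
foot [[114.8, 32.6], [-64.0, 33.0]]
tip [[-79.0, 16.0], [-80.3, -13.1]]
plate top? [[-121.7, 9.6], [-138.3, 11.4]]
```

View pics/v4a.png

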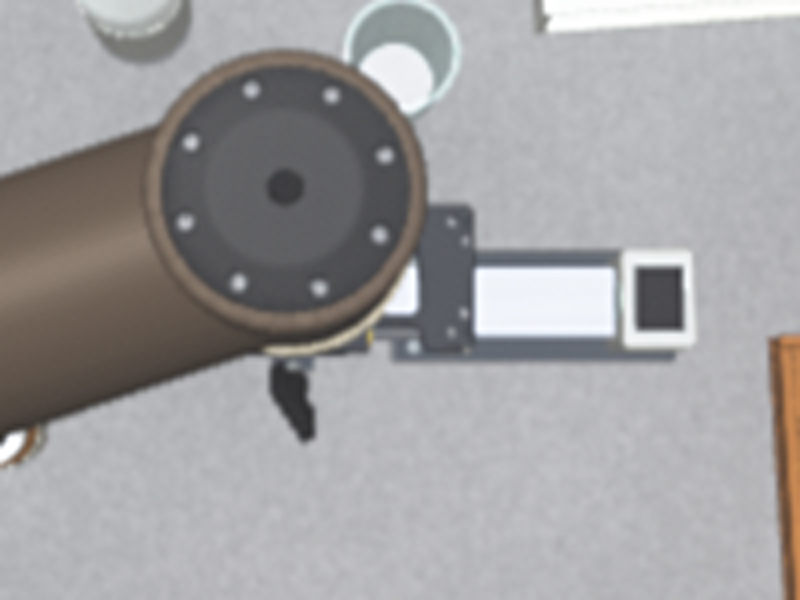

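Run:
```python
from h import *
def go(x,y,z,v=60):
    bot.line_to([*rail(x,y),z],v);s=bot.read_state();p=s["tcp_pos"][:2]-RO
    F=s["contact_force"];print("x",x,"act",(p@RX).round(1),(p@RY).round(1),s["tcp_pos"][2].round(1),"F",(F[:2]@RX).round(1),(F[:2]@RY).round(1),F[2].round(1),"M",s["moment"].round(2));return F
go(-128,.8,91);bot.pause(.3);go(-122,.8,91)
for x in range(-112,-20,10):
    F=go(x,.8,91)
    if np.abs(F).max()>15:print("stop");break
st()
```

```text
x -128 act -127.9 0.8 91.1 F 0.5 0.4 -3.4 M [-0.16  0.15  0.  ]
x -122 act -121.6 0.7 90.9 F 1.4 -0.6 -2.9 M [-0.07  0.09  0.01]
x -112 act -111.5 0.7 91.0 F 0.6 0.8 -3.4 M [-0.08  0.1  -0.05]
x -102 act -101.6 0.8 91.0 F -0.2 0.9 -3.0 M [-0.11  0.08 -0.02]
x -92 act -91.6 0.8 91.0 F 0.5 0.1 -3.2 M [-0.04  0.12 -0.04]
x -82 act -81.6 0.8 91.0 F -0.1 -1.0 -3.7 M [-0.11  0.08 -0.04]
x -72 act -71.6 0.7 91.0 F 0.3 -0.5 -3.8 M [-0.18  0.12  0.03]
x -62 act -61.6 0.7 91.0 F -0.0 0.9 -3.8 M [-0.12  0.11 -0.  ]
x -52 act -51.6 0.7 90.9 F -1.2 0.0 -3.0 M [-0.09  0.08  0.03]
x -42 act -41.6 0.7 90.9 F 0.0 -0.7 -3.0 M [-0.13  0.15 -0.  ]
x -32 act -31.6 0.7 90.9 F 0.3 -0.3 -2.7 M [-0.1   0.12  0.03]
x -22 act -21.6 0.8 90.9 F -0.4 -0.6 -2.8 M [-0.03  0.13  0.04]
t 23.925 tcp [577.4 -99.2  90.9] F [-0.6  0.4 -2.8] M [-0.03  0.13  0.04] w 15.8
```

Run:
```python
from h import *
bot.line_to([*rail(28,.8),91],80)
for x in np.arange(30,46,1.):
    bot.line_to([*rail(x,.8),91],20);s=bot.read_state();F=s["contact_force"]
    if F[:2]@RX<-8:break
p=s["tcp_pos"][:2]-RO;print(x,p@RX,p@RY,F)
# relax, lower until resting, release
bot.line_to([*rail(p@RX-.1,.8),91],20)
for z in np.arange(90.7,88,-.4):
    bot.line_to([*rail(p@RX-.1,.8),z],20)
    if bot.read_state()["contact_force"][2]>3:break
st();print("z",z)
bot.move_gripper(40);bot.pause(.2);s=st()
xr=p@RX;np.save("home.npy",[xr])
bot.line_to([*rail(xr,.8),170],150);st()
# view from above with wrist: sit to the robot's side of the carrier
a=RA+np.pi/2 # jaws across; try tool x
q=[*rail(xr-40,-40),250]
for b in (RA-np.pi/2,RA+np.pi/2,RA,RA+np.pi):
    j=bot.solve_ik(q,list(down(b)));print(b,None if j is None else np.round(j,2))
```

```text
39.0 37.85448036938032 0.8715379145052573 [-0.77752828  8.54899971 -0.80621193]
t 28.2 tcp [ 579.1 -158.4   90.7] F [-2.9  5.4  4.2] M [ 2.07  1.09 -0.17] w 15.9
z 89.89999999999999
t 29.0583 tcp [ 579.  -158.5   89.9] F [0.8 0.2 0.4] M [-0.06  0.17 -0.03] w 40.0
t 29.7417 tcp [ 578.3 -158.5  169.2] F [-0.4 -0.2 -1.1] M [-0.06  0.21  0.01] w 39.9
-3.116597859970873 [ 0.14  0.14 -0.23  0.   -1.2  -0.11]
0.024994793618920097 [ 0.14  0.14 -0.23  0.   -1.2   3.03]
-1.5458015331759765 [ 0.14  0.14 -0.23  0.   -1.2   1.46]
1.5957911204138167 [ 0.14  0.14 -0.23  0.   -1.2  -1.68]
```

Run:
```python
from h import *
xr=np.load("home.npy")[0]
P=[*rail(xr,-125),215];bot.move_ptp(P,down(RA));bot.pause(.3)
s=st();im=bot.camera("wrist");np.save("w5.npy",{k:np.array(v) for k,v in s.items()},allow_pickle=True)
cv2.imwrite("pics/w5raw.png",im[:,:,::-1])
c,T=campose("wrist",s)
k=lambda a,r=0,:None
s4,c4=np.sin(np.radians(40)),np.cos(np.radians(40))
G=lambda x,y,z:[*rail(xr+x,y),28+z]
ax=lambda d:G(0,-40-d*s4,20+d*c4)
u=proj(c,T,[ax(40),ax(50),G(0,0,96)]);print(u)
o=cv2.resize(im[:300,180:380],None,fx=2,fy=2,interpolation=cv2.INTER_CUBIC)
x0,y0=(u[0]-[100,75]).astype(int).clip(0);print(x0,y0)
cv2.imwrite("pics/v5.png",cv2.resize(im[y0:y0+150,x0:x0+200],(800,600),interpolation=cv2.INTER_CUBIC)[:,:,::-1])
```

```text
t 30.6333 tcp [ 453.5 -161.7  214.2] F [-0.7  0.1  0.4] M [-0.09  0.17 -0.  ] w 39.9
[[279.0819692  126.6993545 ]
 [279.10096019 135.73165986]
 [278.95997547  24.84893804]]
179 51
```

View pics/v5.png

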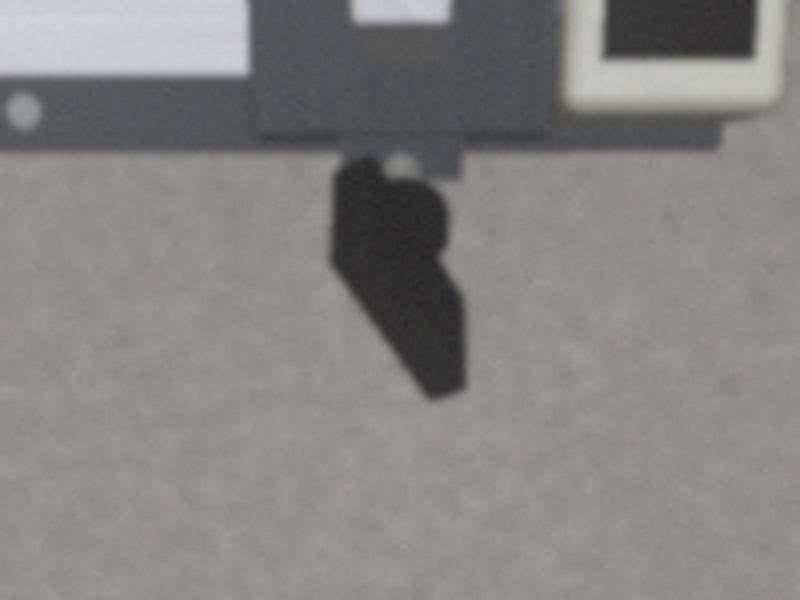

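```bash
cat >> h.py <<'E'
s4,c4=np.sin(np.radians(40)),np.cos(np.radians(40))
X3=np.array([*RX,0]);Y3=np.array([*RY,0]);Z3=np.array([0,0,1.]);TZ=s4*Y3-c4*Z3
thick=lambda q:R.from_rotvec((q-.7)*TZ).apply(X3)
xr0=37.85
def axp(d,dx=0,dy=0):return np.array([*rail(xr0+dx,-40-d*s4+dy),48+d*c4])
def kori(q,flip):
    y=thick(q)*(-1 if flip else 1);return R.from_matrix(np.c_[np.cross(y,TZ),y,TZ]).as_quat()
E
python3 - <<'E'
from h import *
from scipy.optimize import least_squares
c,T=campose("wrist",np.load("w5.npy",allow_pickle=True).item())
def corners(q,dx,dy):
    t=thick(q);l=np.cross(TZ,t);o=[]
    for d in(50,22):
        for a in(-1,1):
            for b in(-1,1):o.append(axp(d,dx,dy)+5*a*t+22*b*l)
    return (proj(c,T,o)-[179,51]+.5)*4-.5
print(corners(.1,0,0).round(0).tolist())
m=np.array([(432,400),(465,388),(333,262),(335,175),(378,158),(465,300)])
def res(v):
    k=corners(*v);return np.array([np.linalg.norm(k-p,axis=1).min() for p in m])
for q0 in(0,.12,.25):
    r=least_squares(res,[q0,0,0],x_scale=[.1,2,2]);print(r.x,r.fun.round(1))
print(corners(*r.x).round(0).tolist())
for q in(.12,.7,1.4):
  for f in(0,1):
    j=bot.solve_ik(list(axp(25)),list(kori(q,f)));print(q,f,None if j is None else np.round(j,2))
E
```

```text
[[314.0, 282.0], [442.0, 412.0], [357.0, 259.0], [482.0, 394.0], [318.0, 183.0], [439.0, 316.0], [359.0, 160.0], [478.0, 297.0]]
[ 0.10117674 -2.32164057 -0.11413314] [12.8  8.5 11.7 19.3 30.6  3.1]
[0.25313792 0.47832006 1.26455262] [10.2 10.   5.3  8.6  9.6  3.3]
[0.25314131 0.47830318 1.26450355] [10.2 10.   5.3  8.6  9.6  3.3]
[[329.0, 266.0], [428.0, 409.0], [377.0, 248.0], [472.0, 395.0], [333.0, 167.0], [427.0, 314.0], [378.0, 148.0], [468.0, 299.0]]
0.12 0 None
0.12 1 [-0.18  0.14 -0.64 -0.94 -0.16  0.1 ]
0.7 0 [-0.18  0.14 -0.64 -0.94 -0.16  2.66]
0.7 1 [-0.18  0.14 -0.64 -0.94 -0.16 -0.48]
1.4 0 [-0.18  0.14 -0.64 -0.94 -0.16  1.96]
1.4 1 [-0.18  0.14 -0.64 -0.94 -0.16 -1.18]
```

Run:
```python
from h import *
q=.25;A=lambda d:list(axp(d,.3,.8))
bot.move_gripper(34);bot.move_ptp(A(95),kori(q,1));bot.pause(.1);st()
bot.line_to(A(26),80);st()
bot.move_gripper(0,20);st()
for qt in(.5,.8,1.1,1.3,1.38):
    j=np.array(bot.read_state()["joint_pos"]) if qt==.5 else j
    if qt==.5: j0=j.copy()
    jj=j0.copy();jj[5]=j0[5]-(qt-q);bot.move_joints(list(jj));s=st()
print(np.linalg.norm(0),(R.from_quat(s["eef_rot"]).apply([0,1,0])@-thick(1.38)))
bot.move_gripper(24);bot.pause(.1);st()
bot.line_to(A(100),150);st()
P=[*rail(xr0,-125),215];bot.move_ptp(P,down(RA));bot.pause(.3);s=st();im=bot.camera("wrist")
np.save("w6.npy",{k:np.array(v) for k,v in s.items()},allow_pickle=True)
a=cv2.resize(im[:180,140:400],None,fx=2.3,fy=2.3,interpolation=cv2.INTER_CUBIC)
t=bot.camera("top");b=cv2.resize(t[120:300,330:480],None,fx=1,fy=1)
o=np.zeros((a.shape[0],800,3),np.uint8);o[:,:a.shape[1]]=a;o[:180,a.shape[1]:a.shape[1]+150]=b
cv2.imwrite("pics/v6.png",o[:,:,::-1])
```

```text
Traceback (most recent call last):
plant.Unreachable: the arm cannot take that pose within its joint ranges
```

Run:
```python
from h import *
for q in(.25,1.38):
  for d in(26,40,55,60,65,70,80,90):
    for f in(0,1):
      j=bot.solve_ik(list(axp(d,.3,.8)),list(kori(q,f)));print(q,d,f,None if j is None else np.round(j,2))
```

```text
0.25 26 0 None
0.25 26 1 [-0.18  0.14 -0.64 -0.93 -0.16 -0.04]
0.25 40 0 [-0.14  0.11 -0.68 -0.84 -0.14  2.98]
0.25 40 1 [-0.14  0.11 -0.68 -0.84 -0.14 -0.16]
0.25 55 0 [-0.08  0.07 -0.73 -0.72 -0.11  2.82]
0.25 55 1 [-0.08  0.07 -0.73 -0.72 -0.11 -0.32]
0.25 60 0 [-0.06  0.05 -0.75 -0.67 -0.09  2.75]
0.25 60 1 [-0.06  0.05 -0.75 -0.67 -0.09 -0.39]
0.25 65 0 [-0.04  0.04 -0.78 -0.6  -0.07  2.67]
0.25 65 1 [-0.04  0.04 -0.78 -0.6  -0.07 -0.47]
0.25 70 0 [ 0.    0.02 -0.82 -0.51 -0.03  2.55]
0.25 70 1 [ 0.    0.02 -0.82 -0.51 -0.03 -0.59]
0.25 80 0 None
0.25 80 1 None
0.25 90 0 None
0.25 90 1 None
1.38 26 0 [-0.18  0.14 -0.64 -0.93 -0.16  1.97]
1.38 26 1 [-0.18  0.14 -0.64 -0.93 -0.16 -1.17]
1.38 40 0 [-0.14  0.11 -0.68 -0.84 -0.14  1.85]
1.38 40 1 [-0.14  0.11 -0.68 -0.84 -0.14 -1.29]
1.38 55 0 [-0.08  0.07 -0.73 -0.72 -0.11  1.69]
1.38 55 1 [-0.08  0.07 -0.73 -0.72 -0.11 -1.45]
1.38 60 0 [-0.06  0.05 -0.75 -0.67 -0.09  1.62]
1.38 60 1 [-0.06  0.05 -0.75 -0.67 -0.09 -1.52]
1.38 65 0 [-0.04  0.04 -0.78 -0.6  -0.07  1.54]
1.38 65 1 [-0.04  0.04 -0.78 -0.6  -0.07 -1.6 ]
1.38 70 0 [ 0.    0.02 -0.82 -0.51 -0.03  1.42]
1.38 70 1 [ 0.    0.02 -0.82 -0.51 -0.03 -1.72]
1.38 80 0 None
1.38 80 1 None
1.38 90 0 None
1.38 90 1 None
```

```bash
cat > k.py <<'E'
from h import *
q=.25;A=lambda d:list(axp(d,.3,.8))
up=None
for h in(60,45,30):
    p=np.array(A(60))+[0,0,h]
    if bot.solve_ik(list(p),list(kori(q,1))) is not None:up=p;break
print("up",up)
bot.move_gripper(34)
if up is not None:bot.move_ptp(list(up),kori(q,1));bot.line_to(A(60),120)
else:bot.move_ptp(A(60),kori(q,1))
bot.pause(.1);st()
bot.line_to(A(26),80);st()
bot.move_gripper(0,20);s=st();j0=np.array(s["joint_pos"])
if not 8<s["width"]<12.5:raise SystemExit("bad grip")
for qt in(.5,.8,1.1,1.3,1.38):
    jj=j0.copy();jj[5]=j0[5]-(qt-q);bot.move_joints(list(jj));s=st()
print("align",R.from_quat(s["eef_rot"]).apply([0,1,0])@-thick(1.38))
bot.move_gripper(24);bot.pause(.1);st()
bot.line_to(A(60),120);st()
if up is not None:bot.line_to(list(up),150)
bot.move_ptp([*rail(xr0,-125),215],down(RA));bot.pause(.3);s=st();im=bot.camera("wrist")
np.save("w6.npy",{k:np.array(v) for k,v in s.items()},allow_pickle=True)
a=cv2.resize(im[:180,140:400],None,fx=2.3,fy=2.3,interpolation=cv2.INTER_CUBIC)
b=bot.camera("top")[120:300,330:480]
o=np.zeros((a.shape[0],800,3),np.uint8);o[:,:a.shape[1]]=a;o[:180,a.shape[1]:a.shape[1]+150]=b
cv2.imwrite("pics/v6.png",o[:,:,::-1])
E
python3 k.py
```

```text
up None
t 33.0667 tcp [ 500.8 -160.8   94.2] F [-0.8  0.1  0.4] M [-0.08  2.16 -0.03] w 34.0
t 33.6417 tcp [ 522.  -160.7   67.8] F [ 0.4  0.4 -0.4] M [-0.08  2.14  0.  ] w 33.5
t 34.1667 tcp [ 522.1 -159.8   68.1] F [-3.3  2.2  4.7] M [0.69 1.99 0.66] w 9.7
t 34.5167 tcp [ 522.1 -159.8   68.1] F [-1.4  1.4  1.8] M [0.35 1.99 0.33] w 9.9
t 34.9083 tcp [ 522.1 -159.8   68.1] F [-1.6  1.8  3.3] M [0.47 1.94 0.41] w 9.9
t 35.3 tcp [ 522.2 -159.8   68.1] F [-1.3  2.7  2.5] M [0.56 1.84 0.44] w 9.7
t 35.6083 tcp [ 522.1 -159.8   68.1] F [-1.5  1.9  3.2] M [0.54 1.84 0.44] w 9.9
t 35.8583 tcp [ 522.1 -159.8   68.1] F [-1.6  2.   3. ] M [0.65 1.8  0.57] w 9.8
align 0.9999811593627445
t 36.4833 tcp [ 522.1 -159.9   68.1] F [ 0.   0.2 -0.2] M [-0.09  2.12  0.06] w 24.2
t 36.95 tcp [ 500.5 -160.1   94.1] F [ 0.4 -0.1 -0.2] M [-0.04  2.13  0.1 ] w 23.9
t 39.8167 tcp [ 453.1 -161.7  215. ] F [-0.4 -0.3 -0.4] M [-0.06  0.11  0.03] w 23.9
```

View pics/v6.png

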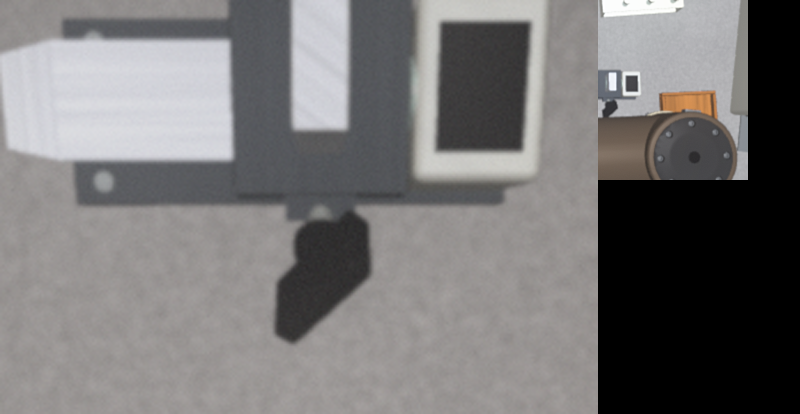

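Run:
```python
from h import *
from scipy.optimize import least_squares
c,T=campose("wrist",np.load("w6.npy",allow_pickle=True).item())
def corners(q,dx,dy):
    t=thick(q);l=np.cross(TZ,t);o=[axp(d,dx,dy)+5*a*t+22*b*l for d in(50,22) for a in(-1,1) for b in(-1,1)]
    return (proj(c,T,o)-[140,0]+.5)*2.3-.5
m=np.array([(293,342),(275,332),(371,275),(370,225),(349,211),(277,282)])
res=lambda v:np.array([np.linalg.norm(corners(*v)-p,axis=1).min() for p in m])
for q0 in(1.1,1.3,1.4):
    r=least_squares(res,[q0,0,0],x_scale=[.1,2,2]);print(r.x,r.fun.round(1))
f=lambda l,z:unproj(c,T,(np.array(l)+.5)/2.3-.5+[140,0],z)[:,:2]
rr=lambda P:np.round(np.c_[(P-RO)@RX,(P-RO)@RY],1).tolist()
print("plate",rr(f([(291,130),(349,129)],124)),"base",rr(f([(236,193),(408,191)],54)),"head",rr(f([(415,180)],72)))
bot.move_ptp([560,-300,300],down(RA+np.pi/2));bot.pause(.3);st()
a=bot.camera("wrist");b=bot.camera("top")
cv2.imwrite("pics/v7.png",cv2.resize(np.hstack([a[:,:],b])[:,:,::-1],(800,300),interpolation=cv2.INTER_AREA))
```

```text
[1.37713887 0.12205775 1.53626877] [6.1 5.5 4.  4.8 5.5 3.4]
[1.37714269 0.12201648 1.53630973] [6.1 5.5 4.  4.8 5.5 3.4]
[1.37714123 0.12207384 1.53625476] [6.1 5.5 4.  4.8 5.5 3.4]
plate [[29.7, -18.3], [45.9, -18.1]] base [[6.9, -31.9], [70.1, -31.3]] head [[70.6, -28.6]]
t 43.9167 tcp [ 560. -300.  300.] F [1.3 0.4 0.7] M [-0.16 -0.01 -0.02] w 24.0
```

View pics/v7.png

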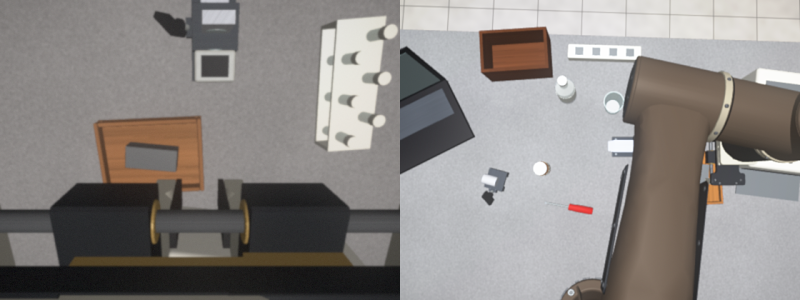

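Slide box flat in the tray (about 150,157), carrier home against the head, knob at about 1.38 rad, and the bystanders in view have not moved. Handing in.

```bash
python3 -c "
from h import *
bot.close_job();print('ok')"
```

```text
the job is handed in; nothing more can be done
ok
```

The job is handed in after about 44 s of robot time. `close_job` gave no verdict, so what follows is from my own checks.

- **Slide box:** I gripped it across its width, set it down in the wooden tray and let go. The last picture shows it lying flat inside the tray.
- **Lens carrier:** I slid it on from the open end with almost no side force. I stopped when the push against the sensor head reached about 8.5 N, with the carrier at rail x 37.9 mm, then let go. The last close picture puts the plate centre at 37.8 mm. The base's near edge read about 2 mm off its nominal position, which is within the tolerance and the calibration error.
- **Wing knob:** It started at about 0.25 rad and I turned it clockwise. A fit to the last close picture gives 1.38 rad. I aimed slightly short of the 1.4 rad end stop to avoid pushing on the carrier, so I did not feel the stop itself.
- **Bystanders:** The post carrier, jar, bottle, beaker and screwdriver look unmoved in the last top picture, though I judged this by eye and the arm covers part of that view.
- **Problems along the way:** One planned approach to the knob was unreachable. It raised an error, that move was not made, and I used a closer approach instead. No other check failed.

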